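Close an oblong tin's lid in the pedal press

ROBOT

A 6-joint arm with a two-finger parallel gripper is mounted at the origin on the work surface. World frame = base frame: x ahead of the robot, y to its left, z up, the work surface at z = 0. Lengths are in m, angles in rad, forces in N, time in s.
With the tool pointing down it reaches from about 0.225 to 0.875 m from the base axis. Payload 3.4 kg.
Tool frame: the origin (TCP) lies midway between the tips of the shut fingers; the grasp point (between the pads) lies 19 mm behind it (manip.grasp_offset is the distance from the TCP to the grasp point, in m); x points along the fingers, y is the direction in which the jaws open and shut, and the axes are right-handed (so a half turn about x gives the same grasp; the last joint's range is limited). The gripper opens to 85 mm and grips with 20 to 120 N. Pads are 22 mm wide; open, the fingers measure 114 mm over their backs; the gripper's body (76 mm by 85 mm) begins 54 mm behind the grasp point. The pads swing forward as they close: fully open they stand 13 mm farther back than shut.
Start: joints at [-1.44, 0.276, 1.505, -0, 1.361, -0.121], TCP at [0.143, -0.557, 0.231] pointing down, gripper open.
Joint ranges: [-2.89, 2.89], [-0.75, 2.08], [0.22, 2.7], [-1.18, 4.32], [0.11, 2.71], [-2.7, 2.7]. Speed limits (rad/s): [2.57, 2.57, 3.14, 3.14, 3.14, 3.14].

INTERFACE

Orientations are given as a unit quaternion [w, x, y, z].
In Python, from rig import manip gives the robot as it stands.
- The arm moves only by the shell command python3 -m creep 'ROWS' [OPENING] [FORCE]. ROWS is a JSON object of lists of equal length, an entry for each row: "delta_pos": the shift along the tool's x, y, z in cm, a list of three; "dr": the turn, a rotation vector about the tool's x, y, z in rad, a list of three. In form: {"delta_pos": [[dx, dy, dz], ...], "dr": [[rx, ry, rz], ...]}. A call has 1 to 10 rows; each row is the pose to reach, as a shift and turn from the pose commanded when the call began, along the tool's axes at that moment; what a row does not reach only later rows make up. A row lasts 1/10 s, in which the tool goes at most 50 mm and 8.59 degrees, less where a joint would pass 70% of its speed; a pose out of reach is approached as far as the arm can. A call with a gripper value outside its range is refused whole. OPENING is the opening, from -1 (shut) to 1 (fully open), set as the call begins (- or left out, the last holds). The fingers move at their own pace and stop on an object; FORCE is the grip in N (left out, the last holds). Time passes only in rows, so rows that repeat a pose let the fingers close. It gives the time, the measured TCP pose, the force and the opening at its end, in the units of the state.
- manip.get_state(): the state, without advancing time (a new reading comes with each control period).
- manip.get_image(name): name is "side" or "top" or "wrist"; returns a dict with "pixels" (384x512x3 uint8, blue, green, red), "depth" (384x512 float32, m along the optical axis (not along the pixel's ray), 0 where there is no reading), "intrinsics" (3x3 intrinsics, pixels), "rvec" (rotation vector, rad) and "tvec" (3), from world to camera coordinates, as OpenCV has them. Camera axes: x right, y down, z forward; pixel columns grow to the right and rows downward; lengths in m; the calibration is good to about 2 mm. The wrist camera is an equidistant fisheye: a pixel r from the principal point sees the ray r / f radians off the axis. A picture is of the moment at which its call begins.
- manip.sign_off(): hands the job in, once; it reports no verdict.
The state is a dict: "clock": time; "qpos": joint angles; "qd": joint speeds; "effort": joint torques, N m; "position": TCP position; "ee_rot": TCP orientation; "contact_force": force on the tool from outside, world axes, zero at the start; "moment": the same for the moment, N m; "width": finger opening in m.
Only numpy, scipy, OpenCV 4.12 (cv2) and the standard library are available. Lean on these libraries where they do the work, as an engineer would, in place of code of your own. Each camera call takes 0.05 s, during which the arm holds its last target. There are 200 camera calls.

TASK

One tin in the three-compartment bin, the oblong one, still has its lid standing up: take it out by its body (do not grip or press the lid with the fingers), set it crosswise in the guide channel of the pedal press, which means putting it down on the way and taking it again the other way round, and slide it along the channel until it is fully home against the backstop under the platen. Then press the pedal right down to its stop so that the platen closes the lid, and let the pedal come all the way up again, leaving the tin home in the press with its lid shut. Leave everything else standing where it is.

Things in the scene. Friction and masses are not known exactly. Their poses are not given: they have to be found in the camera images.
- tin: the oblong plain steel tin, body 66 (its x) x 44 (its y) x 46 high, 220 g; origin at the centre of its underside, z up. It starts upright in one of the bin's three compartments (any of them), its long x axis along the compartment.
- lid: the oblong tin's steel push-in lid, 62 x 40 x 14, 2 mm inside the tin's outline all round; origin at the centre of its underside. It slides straight down into the tin against about 8 N of friction: origin 42 mm above the tin's underside = up (lid top 56 mm above the tin's underside), 36 mm = shut (lid top at 50 mm). It cannot come off.
- bin: fixed plywood bin, outside 160 (x) x 176 (y) x 56 high; origin at the centre of its underside. Walls, floor and dividers 5 mm thick; two dividers as high as the walls make three compartments, each 150 long in x and about 52 wide in y, centres at y = -57, 0, +57 mm. The walls are higher than the bodies of the tins.
- press: fixed bench press on a base plate 260 (x) x 200 (y) x 15 high; origin at the centre of its underside; its open front faces -x. A guide channel runs along x on its left (+y) side, the pedal is on its right (-y) side. Behind the channel two upright posts (at x = 105 mm) carry a cross head up to 166 mm above the counter.
- nest (a point): point on the channel floor where the centre of the tin's underside is when the tin stands home against the backstop under the platen; axes as the press's (x along the channel, towards the backstop). It is at x = 45, y = 45, z = 15 mm of the press.
- channel_mouth (a point): middle of the channel floor at its open front end (x = -125, y = 45, z = 15 mm of the press), 170 mm in front of the nest; axes as the press's. The channel has two steel walls 8 mm thick and 46 mm high above its floor, 76 mm apart inside, so the tin goes in with its 66 mm length across; it runs to a backstop 30 mm high, 192 mm from the mouth.
- platen_edge (a point): middle of the lower front edge of the steel platen, which reaches forward over the nest: 36 wide in y, 7 thick, front edge 18 mm in front of the nest point, underside 62 mm above the channel floor when up, about 50 mm when fully down. In front of the backstop nothing else stands above the channel walls. Axes as the press's.
- pedal_hinge (a point): middle of the pedal's hinge axis (which lies along the press's y), fixed, at x = 45, y = -55, z = 29 mm of the press; axes as the press's.
- pedal (a joint): the spring pedal's hinge: 0 rad = up, 0.30 rad = down on its stop; it springs back up. It drives the platen down by 40 mm per rad. About 11 N at the pad holds it on its stop while it closes a lid.
- pedal_pad (a point): point on top of the pedal's rubber pad, on its middle line, 115 mm in front of its hinge; 74 mm above the counter when the pedal is up, about 40 mm when down. Moves with the pedal: x points along the plate to the hinge, z is normal to the plate. The pedal is a steel plate 145 long, 58 wide, sloping up towards the robot at 0.33 rad when up.
- board: fixed bare wooden board 100 x 100 x 12 high, on the counter between bin and press; origin at the centre of its underside. Free to put things on.
- round_tin: bystander: round steel tin, diameter 47, 50 high, in another compartment of the bin; origin at the centre of its underside.
- square_tin: bystander: square steel tin 46 x 46, 50 high, in another compartment of the bin; origin at the centre of its underside.
- jar: bystander: amber glass jar with a steel cap, diameter 62, 95 high; origin at the centre of its underside; in line with the board and the shaker, in any order.
- shaker: bystander: aluminium can, diameter 60, 110 high; origin at the centre of its underside; in line with the board and the jar.
- mug: bystander: white mug, diameter 80, 90 high, beyond the bin; origin at the centre of its underside.
- spatula: bystander: spatula about 300 long lying flat on the counter to the left of the bin; origin under its middle.
- utensil_pot: bystander: white ceramic pot with kitchen tools, diameter 110, tools up to 220 high, to the right of the press; origin at the centre of its underside.
Mind the look-alikes: they are no part of the job. What is shaped like the tin but green or purple is not meant.

How it is judged:
On the way, in this order (a step that is already met when the one before it is completed fails the run):
1. the tin stands upright and crosswise in the press, home against the backstop (within 5 mm), with its lid still up and the pedal up (x of tin in the frame of nest between -0.005 and 0.005 m and y of tin in the frame of nest between -0.006 and 0.006 m and z of tin in the frame of nest below 0.004 m and angle between tin's own z axis and vertical below 0.06 rad and angle between the x axis of tin and the y axis of nest, either way round below 0.12 rad and z of lid in the frame of tin above 0.0395 m and value of joint pedal below 0.05 rad), for 0.2 s.
2. the pedal is pressed down to its stop (0.28 rad or more) with the tin still home, and the lid is shut (within 1.5 mm) (x of tin in the frame of nest between -0.005 and 0.005 m and y of tin in the frame of nest between -0.006 and 0.006 m and z of tin in the frame of nest below 0.004 m and angle between tin's own z axis and vertical below 0.06 rad and angle between the x axis of tin and the y axis of nest, either way round below 0.12 rad and value of joint pedal above 0.28 rad and z of lid in the frame of tin below 0.0375 m), for 0.1 s.
At the end, for the whole second after the job is handed in: The oblong tin stands upright, crosswise and at rest in the press, home against the backstop (centre within 5 mm of the nest along the channel and 6 mm across it, turned by less than 0.12 rad), its lid shut to within 1.5 mm, and the pedal is up again (below 0.03 rad) (x of tin in the frame of nest between -0.005 and 0.005 m and y of tin in the frame of nest between -0.006 and 0.006 m and z of tin in the frame of nest below 0.004 m and angle between tin's own z axis and vertical below 0.06 rad and angle between the x axis of tin and the y axis of nest, either way round below 0.12 rad and z of lid in the frame of tin below 0.0375 m and value of joint pedal below 0.03 rad and linear speed of tin below 0.02 m/s); the robot touches nothing.
It fails at once if the round or the square tin is shifted by more than 30 mm or tipped over (distance of any of round_tin, square_tin from where it was at the start of the episode above 0.03 m or angle between any of round_tin, square_tin's own z axis and vertical above 0.35 rad).
It fails at once if the jar, shaker, mug, spatula or utensil pot is shifted by more than 30 mm or tipped over (distance of any of jar, shaker, mug, spatula, utensil_pot from where it was at the start of the episode above 0.03 m or angle between any of jar, shaker, mug, utensil_pot's own z axis and vertical above 0.35 rad).
It fails at once if the fingers grip or press the loose lid (more than 4 N) (contact force between the fingers and lid above 4 N).
It also fails if it takes over 72 s, if anything falls off the work surface, if the arm or the gripper's body presses on something with over 40 N, if the wrist force passes 120 N, or if a joint passes its speed limit or range.

## Working session

There is one attempt and no reset: what is moved stays moved. The work goes in short steps, Python scripts to look and compute and a shell command to move; the robot and the scene stay as the last step left them, time stands still between calls to the robot, and variables do not carry over. Pictures are saved under pics/ and viewed, about 8 in all and at most 12, crops included, and the job is handed in when it is done.

```bash
ls; mkdir -p pics; cat > h.py <<'E'
import numpy as np, cv2
from rig import manip
def shot(name):
    d=manip.get_image(name); return d
def cloud(d):
    K=np.array(d["intrinsics"]);R=cv2.Rodrigues(np.array(d["rvec"],float))[0];t=np.array(d["tvec"],float).ravel()
    z=d["depth"];v,u=np.mgrid[:z.shape[0],:z.shape[1]]
    P=np.stack([(u-K[0,2])/K[0,0]*z,(v-K[1,2])/K[1,1]*z,z],-1)
    W=(P-t)@R
    W[z<=0]=np.nan
    return W
E
python3 - <<'E'
from h import *
s=manip.get_state(); print({k:np.round(v,3) for k,v in s.items()}, manip.grasp_offset)
for n in ("top","side"):
    d=shot(n); cv2.imwrite(f"pics/{n}0.png",d["pixels"]); np.savez(f"{n}0.npz",**d)
    print(n,np.array(d["intrinsics"]).tolist(),-cv2.Rodrigues(np.array(d["rvec"],float))[0].T@np.ravel(d["tvec"]))
E
```

```text
pics
{'clock': np.float64(0.0), 'qpos': array([-1.44 ,  0.277,  1.506, -0.   ,  1.361, -0.121]), 'qd': array([ 0.   ,  0.001, -0.001, -0.002,  0.002,  0.   ]), 'effort': array([ 1.0000e-03, -4.1677e+01, -2.4580e+01, -0.0000e+00,  1.1000e-02,
       -0.0000e+00]), 'position': array([ 0.143, -0.556,  0.23 ]), 'ee_rot': array([-0.088, -0.702, -0.089,  0.702]), 'contact_force': array([-0.408,  0.56 ,  1.188]), 'moment': array([-0.045, -0.02 , -0.015]), 'width': np.float64(0.085)} 0.0187
top [[466.8421691544369, 0.0, 252.76292698159767], [0.0, 466.8421691544369, 193.53580113875228], [0.0, 0.0, 1.0]] [0.41826409 0.01895447 1.31233319]
side [[426.0594235814432, 0.0, 259.13892049823664], [0.0, 426.0594235814432, 191.57826361082004], [0.0, 0.0, 1.0]] [0.48247433 0.90453686 1.14876488]
```

View pics/top0.png

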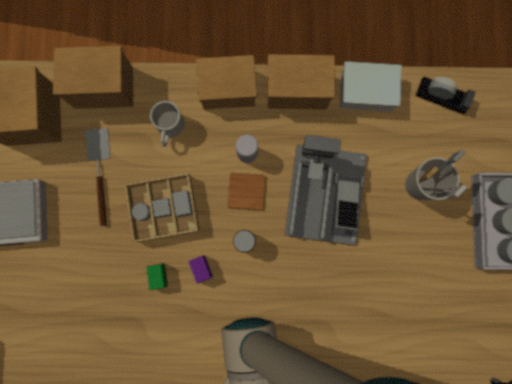

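View pics/side0.png

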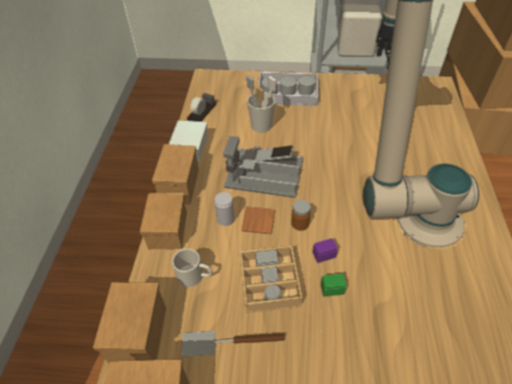

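Top view: bin at (162,208) with round tin (141,212), square (162,208) and the oblong tin (181,203) in the right compartment. Board is at (246,191), jar (244,241), shaker (247,148), press (327,195) with its channel on the left and the pedal pad at (347,215). Now I measure from depth.

```bash
python3 - <<'E'
from h import *
d=dict(np.load("top0.npz")); W=cloud(d); np.save("W.npy",W)
Z=W[...,2]
def reg(u0,u1,v0,v1,z0,z1,name,f=None):
    m=np.zeros(Z.shape,np.uint8); s=(slice(v0,v1),slice(u0,u1)); m[s]=((Z[s]>z0)&(Z[s]<z1))
    n,l,st,c=cv2.connectedComponentsWithStats(m)
    for i in range(1,n):
        if st[i,4]<25: continue
        P=W[l==i]; r=cv2.minAreaRect((P[:,:2]*1000).astype(np.float32))
        print(name,st[i,4],"px",np.round(c[i]),"z",np.round(np.percentile(P[:,2],[10,50,90]),4),"mean",np.round(P[:,:2].mean(0),4),"rect",np.round(r[0],1),np.round(r[1],1),round(r[2],1))
reg(110,215,165,250,.045,.051,"tin48")
reg(110,215,165,250,.051,.07,"bintop")
reg(222,272,165,215,.006,.03,"board")
reg(222,272,125,265,.08,.13,"jar/shaker")
reg(140,190,90,150,.05,.12,"mug")
reg(280,375,130,250,.010,.022,"pressfloor")
reg(280,375,130,250,.05,.075,"presswall")
reg(280,375,130,250,.062,.09,"padplaten")
reg(280,375,130,250,.10,.2,"head")
np.set_printoptions(linewidth=250)
print((Z[190:225:2,130:196:2]*1000).round().astype(int))
print("press");print((Z[132:246:4,286:372:3]*1000).round().astype(int))
E
cat > v.py <<'E'
import cv2
a=cv2.imread("pics/top0.png")
b=cv2.resize(a[130:250,110:380],None,fx=2.9,fy=2.9,interpolation=cv2.INTER_CUBIC)
cv2.imwrite("pics/top0z.png",b)
E
python3 v.py
```

```text
tin48 49 px [148. 195.] z [0.0465 0.0484 0.0503] mean [0.553  0.3095] rect [553.7 310.5] [68.6 13.5] 2.3
tin48 37 px [170. 198.] z [0.0461 0.0487 0.0505] mean [0.5452 0.2502] rect [548.3 252.1] [53.5 10.5] 10.7
bintop 487 px [159. 207.] z [0.0528 0.0562 0.06  ] mean [0.5183 0.2752] rect [519.9 272.9] [160.5 177. ] 11.2
bintop 359 px [181. 203.] z [0.0581 0.062  0.0651] mean [0.5317 0.2161] rect [531.4 216.6] [63.4 42.8] 13.6
bintop 252 px [161. 207.] z [0.0524 0.0556 0.0586] mean [0.5194 0.2714] rect [520.1 269. ] [45.2 49.5] 12.3
bintop 215 px [140. 211.] z [0.0522 0.0558 0.0588] mean [0.5071 0.3275] rect [507.9 327.8] [43.5 44.2] 0.3
board 1248 px [246. 191.] z [0.0093 0.0127 0.0161] mean [0.5716 0.0435] rect [571.   42.7] [102.9 103.4] 87.9
jar/shaker 415 px [246. 146.] z [0.099  0.1098 0.1131] mean [0.6791 0.0431] rect [681.2  43.3] [56.3 58.3] 34.6
jar/shaker 332 px [243. 241.] z [0.093  0.096  0.0988] mean [0.432  0.0457] rect [431.1  45.7] [51.7 49.4] 0.9
mug 439 px [165. 119.] z [0.0562 0.0777 0.092 ] mean [0.7582 0.2656] rect [751.9 258.8] [106.   79.2] 22.6
pressfloor 3883 
[... 28227 characters left out ...]
   1                    2                    3                    3                   -1                   -1                   -1                    3                    0                    4
                     0                   -6                    2                    4                    1                   -2                   -2                    5                    2                   -2                   14
                    16                   16                   -3                    0                    4                    0                    3]]<stdin>:21: RuntimeWarning: invalid value encountered in cast
<stdin>:22: RuntimeWarning: invalid value encountered in cast
```

View pics/top0z.png

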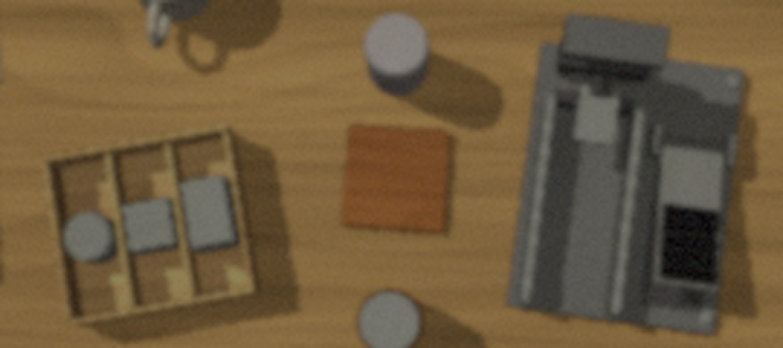

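```bash
cat >> h.py <<'E'
from scipy.spatial.transform import Rotation as Ro
YP=np.radians(-7.15); PC=np.array([.567,-.1797])
def press(x,y): return PC+np.array([[np.cos(YP),-np.sin(YP)],[np.sin(YP),np.cos(YP)]])@np.array([x,y])/1000
def down(yaw,tilt=0,about=0):
    "tool x down, tool y (jaw) at world yaw; tilt: rotvec about the horizontal axis at yaw 'about'"
    y=np.array([np.cos(yaw),np.sin(yaw),0]);x=np.array([0,0,-1.]);R=np.stack([x,y,np.cross(x,y)],1)
    return Ro.from_rotvec(tilt*np.array([np.cos(about),np.sin(about),0]))*Ro.from_matrix(R)
def go(xyz,R):
    s=manip.get_state();q=s["ee_rot"];C=Ro.from_quat([q[1],q[2],q[3],q[0]])
    if isinstance(R,float): R=down(R)
    print("t",round(s["clock"],2),"at",np.round(s["position"],4),"w",round(s["width"],4),"F",np.round(s["contact_force"],1),"q",np.round(s["qpos"],2))
    print(" cm",np.round(C.inv().apply(np.array(xyz)-s["position"])*100,2)," dr",np.round((C.inv()*R).as_rotvec(),3))
E
python3 - <<'E'
from h import *
print(press(45,45),press(-55,45),press(-64,-55))
go([.5315,.2163,.20],.200)
E
```

```text
[ 0.6172511  -0.14065097] [ 0.51802873 -0.12820423] [ 0.49665198 -0.22630639]
t 0.1 at [ 0.1432 -0.5564  0.2305] w 0.0856 F [ 0.2 -0.5 -0.6] q [-1.44  0.28  1.51  0.    1.36 -0.12]
 cm [  3.17 -65.15 -56.86]  dr [-1.519e+00 -1.000e-03  1.000e-03]
```

```bash
python3 -m creep '{"delta_pos":[[0,-4,-3.5],[0,-8,-7],[0,-12,-10.5],[0,-16,-14],[0,-20,-17.5],[0,-24,-21],[0,-28,-24.5],[0,-32,-28],[0,-36,-31.5],[0,-40,-35]],"dr":[[-0.1,0,0],[-0.2,0,0],[-0.3,0,0],[-0.4,0,0],[-0.5,0,0],[-0.6,0,0],[-0.7,0,0],[-0.8,0,0],[-0.9,0,0],[-1.0,0,0]]}' 1 50; python3 - <<'E'
from h import *
go([.5315,.2163,.20],.200)
E
```

```text
clock: 1.1
position: [0.3686, -0.1085, 0.2313]
ee_rot: [0.415, 0.572, 0.415, -0.572]
contact_force: [0.8, 0.0, -0.7]
width: 0.0853
t 1.1 at [ 0.3686 -0.1085  0.2313] w 0.0853 F [ 0.8  0.  -0.7] q [-0.47 -0.02  1.86 -0.    1.3  -0.15]
 cm [  3.12   5.42 -35.93]  dr [-0.515  0.    -0.   ]
```

```bash
python3 -m creep '{"delta_pos":[[0.3,0.5,-4],[0.6,1,-8],[1,1.5,-12],[1.3,2,-16],[1.6,2.5,-20],[2,3,-24],[2.5,3.8,-28],[3.1,4.8,-31.5],[3.1,4.8,-33],[3.1,4.8,-33]],"dr":[[-0.06,0,0],[-0.12,0,0],[-0.18,0,0],[-0.24,0,0],[-0.3,0,0],[-0.36,0,0],[-0.42,0,0],[-0.48,0,0],[-0.517,0,0],[-0.517,0,0]]}'; python3 - <<'E'
from h import *
d=shot("wrist"); cv2.imwrite("pics/w1.png",d["pixels"])
go([.5315,.2163,.10],.200)
E
```

```text
clock: 2.1
position: [0.5174, 0.1892, 0.1995]
ee_rot: [0.547, 0.447, 0.548, -0.448]
contact_force: [0.1, -0.3, -0.3]
width: 0.0857
t 2.15 at [0.5167 0.1878 0.1997] w 0.0855 F [ 0.6  0.2 -0.4] q [ 0.22  0.26  1.61 -0.    1.28  0.02]
 cm [ 9.97  2.03 -2.51]  dr [-0.001  0.001  0.002]
```

View pics/w1.png

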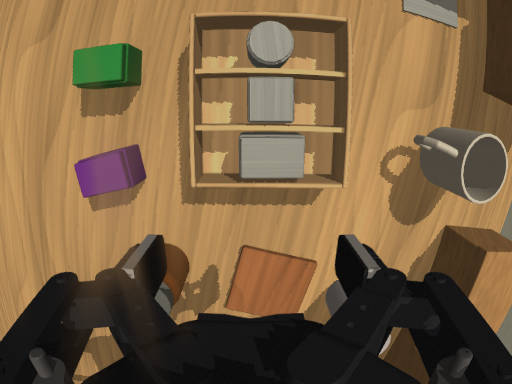

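Wrist view: the oblong tin with raised lid (271,157) is centred and square in its compartment, and the bin edges are level with the tool, so the yaw is right. Next I move over the tin and descend.

```bash
python3 -m creep '{"delta_pos":[[1,1,-1.2],[3,2,-2.5],[5,2,-2.5],[7,2,-2.5],[8,2,-2.5],[8.5,2,-2.5],[8.5,2,-2.5],[8.5,2,-2.5]],"dr":[[0,0,0],[0,0,0],[0,0,0],[0,0,0],[0,0,0],[0,0,0],[0,0,0],[0,0,0]]}'; python3 - <<'E'
from h import *
go([.5315,.2163,.008],.200)
E
```

```text
clock: 2.95
position: [0.5327, 0.2162, 0.1161]
ee_rot: [0.547, 0.449, 0.546, -0.448]
contact_force: [0.4, -0.5, 0.7]
width: 0.0855
t 2.95 at [0.5327 0.2162 0.1161] w 0.0855 F [ 0.4 -0.5  0.7] q [ 0.26  0.36  1.68 -0.    1.1   0.07]
 cm [10.81 -0.14 -0.03]  dr [-0.003 -0.    -0.002]
```

```bash
python3 -m creep '{"delta_pos":[[2,-0.1,0],[4,-0.1,0],[5.5,-0.1,0],[7,-0.1,0],[8,-0.1,0],[9,-0.1,0],[10,-0.1,0],[10.8,-0.1,0],[10.8,-0.1,0]],"dr":[[0,0,0],[0,0,0],[0,0,0],[0,0,0],[0,0,0],[0,0,0],[0,0,0],[0,0,0],[0,0,0]]}'; python3 - <<'E'
from h import *
go([.5315,.2163,.008],.200)
E
```

```text
clock: 3.85
position: [0.5304, 0.2159, 0.0062]
ee_rot: [0.547, 0.448, 0.547, -0.449]
contact_force: [0.1, -0.3, -1.0]
width: 0.0856
t 3.85 at [0.5304 0.2159 0.0062] w 0.0856 F [ 0.1 -0.3 -1. ] q [ 0.27  0.48  1.81 -0.    0.85  0.07]
 cm [-0.18  0.11 -0.02]  dr [-0.002  0.     0.002]
```

```bash
python3 -m creep '{"delta_pos":[[0,0,0],[0,0,0],[0,0,0],[0,0,0],[0,0,0],[0,0,0],[0,0,0],[0,0,0]],"dr":[[0,0,0],[0,0,0],[0,0,0],[0,0,0],[0,0,0],[0,0,0],[0,0,0],[0,0,0]]}' -1 50; python3 -m creep '{"delta_pos":[[-0.5,0,0],[-2,0,0],[-4,0,0],[-6,0,0],[-8,0,0],[-10,0,0],[-12,0,0],[-13,0,0],[-13,0,0]],"dr":[[0,0,0],[0,0,0],[0,0,0],[0,0,0],[0,0,0],[0,0,0],[0,0,0],[0,0,0],[0,0,0]]}'; python3 - <<'E'
from h import *
d=shot("wrist"); cv2.imwrite("pics/w2.png",d["pixels"])
go([.558,.0435,.135],np.radians(82.85))
go([.558,.0435,.135],np.radians(-97.15))
E
```

```text
clock: 4.65
position: [0.532, 0.2163, 0.0079]
ee_rot: [0.547, 0.449, 0.547, -0.448]
contact_force: [1.7, 0.9, 6.3]
width: 0.0655
clock: 5.55
position: [0.5311, 0.2161, 0.1378]
ee_rot: [0.547, 0.448, 0.547, -0.448]
contact_force: [-0.2, 0.0, -4.1]
width: 0.0656
t 5.6 at [0.5305 0.2159 0.1368] w 0.0654 F [-0.  -0.3 -3.1] q [ 0.27  0.34  1.66 -0.    1.15  0.07]
 cm [ 0.18 -0.7  17.45]  dr [-1.248e+00 -1.000e-03  1.000e-03]
t 5.6 at [0.5305 0.2159 0.1368] w 0.0654 F [-0.  -0.3 -3.1] q [ 0.27  0.34  1.66 -0.    1.15  0.07]
 cm [ 0.18 -0.7  17.45]  dr [1.894e+00 1.000e-03 1.000e-03]
```

View pics/w2.png

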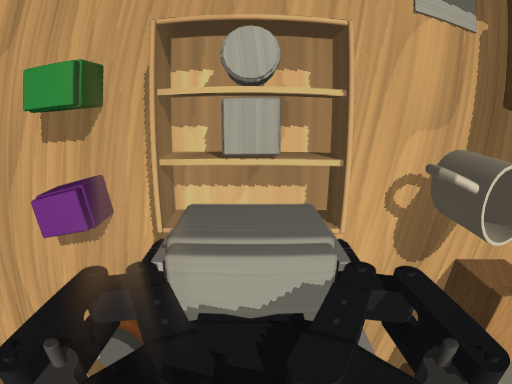

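```bash
python3 -m creep '{"delta_pos":[[0,0,2],[0,0,4],[0,-0.2,6],[0,-0.3,8],[0,-0.4,10],[0,-0.5,12],[0,-0.6,14],[0,-0.7,16],[0.2,-0.7,17.5],[0.2,-0.7,17.5]],"dr":[[-0.125,0,0],[-0.25,0,0],[-0.375,0,0],[-0.5,0,0],[-0.625,0,0],[-0.75,0,0],[-0.875,0,0],[-1.0,0,0],[-1.125,0,0],[-1.248,0,0]]}';  python3 -m creep '{"delta_pos":[[0,0,0],[0,0,0]],"dr":[[0,0,0],[0,0,0]]}'; python3 - <<'E'
from h import *
go([.558,.0435,.0165],np.radians(82.85))
E
```

```text
clock: 6.6
position: [0.5577, 0.0412, 0.1331]
ee_rot: [0.704, 0.043, 0.707, -0.043]
contact_force: [-0.2, 0.7, -2.8]
width: 0.0655
clock: 6.8
position: [0.5577, 0.0433, 0.134]
ee_rot: [0.705, 0.045, 0.707, -0.045]
contact_force: [0.3, 0.6, -2.8]
width: 0.0654
t 6.8 at [0.5577 0.0433 0.134 ] w 0.0654 F [ 0.3  0.6 -2.8] q [-0.05  0.33  1.69  0.    1.13 -1.49]
 cm [11.75  0.03  0.06]  dr [-0.003 -0.003  0.   ]
```

```bash
python3 -m creep '{"delta_pos":[[2,0,0],[4,0,0],[6,0,0],[8,0,0],[9.5,0,0],[10.5,0,0],[11.2,0,0],[11.6,0,0],[11.7,0,0],[11.7,0,0]],"dr":[[0,0,0],[0,0,0],[0,0,0],[0,0,0],[0,0,0],[0,0,0],[0,0,0],[0,0,0],[0,0,0],[0,0,0]]}';  python3 -m creep '{"delta_pos":[[0.05,0,0],[0.1,0,0],[0.15,0,0],[0.15,0,0]],"dr":[[0,0,0],[0,0,0],[0,0,0],[0,0,0]]}'
```

```text
clock: 7.8
position: [0.5591, 0.0431, 0.0187]
ee_rot: [0.706, 0.044, 0.705, -0.044]
contact_force: [-0.3, -0.0, -3.3]
width: 0.0655
clock: 8.2
position: [0.5588, 0.0431, 0.0169]
ee_rot: [0.706, 0.044, 0.706, -0.044]
contact_force: [0.0, 0.2, -3.3]
width: 0.0654
```

```bash
python3 -m creep '{"delta_pos":[[0.1,0,0],[0.15,0,0],[0.2,0,0],[0.2,0,0]],"dr":[[0,0,0],[0,0,0],[0,0,0],[0,0,0]]}'; python3 -m creep '{"delta_pos":[[0.05,0,0],[0.1,0,0],[0.1,0,0]],"dr":[[0,0,0],[0,0,0],[0,0,0]]}'
```

```text
clock: 8.6
position: [0.5587, 0.0431, 0.015]
ee_rot: [0.706, 0.044, 0.706, -0.044]
contact_force: [-0.3, -0.2, -1.2]
width: 0.0655
clock: 8.9
position: [0.5587, 0.0431, 0.0149]
ee_rot: [0.706, 0.044, 0.706, -0.044]
contact_force: [-2.2, -0.1, 7.2]
width: 0.0654
```

```bash
python3 -m creep '{"delta_pos":[[0,0,0],[0,0,0],[0,0,0],[0,0,0],[0,0,0]],"dr":[[0,0,0],[0,0,0],[0,0,0],[0,0,0],[0,0,0]]}' 1; python3 -m creep '{"delta_pos":[[-0.5,0,0],[-2,0,0],[-4,0,0],[-6,0,0],[-8,0,0],[-10,0,0],[-11,0,0],[-11,0,0]],"dr":[[0,0,0],[0,0,0],[0,0,0],[0,0,0],[0,0,0],[0,0,0],[0,0,0],[0,0,0]]}'; python3 -m creep '{"delta_pos":[[0,0,0],[0,0,0],[0,0,0],[0,0,0],[0,0,0],[0,0,0],[0,0,0],[0,0,0],[0,0,0],[0,0,0]],"dr":[[0.15,0,0],[0.3,0,0],[0.45,0,0],[0.6,0,0],[0.75,0,0],[0.9,0,0],[1.05,0,0],[1.2,0,0],[1.35,0,0],[1.5,0,0]]}'; python3 - <<'E'
from h import *
go([.5587,.0431,.0145],np.radians(-7.15))
d=shot("wrist"); cv2.imwrite("pics/w3.png",d["pixels"])
E
```

```text
clock: 9.4
position: [0.5588, 0.0431, 0.0136]
ee_rot: [0.706, 0.044, 0.706, -0.044]
contact_force: [-0.3, 0.0, -0.9]
width: 0.0857
clock: 10.2
position: [0.5598, 0.0431, 0.1254]
ee_rot: [0.707, 0.044, 0.704, -0.044]
contact_force: [-0.2, 1.0, 0.5]
width: 0.0856
clock: 11.2
position: [0.5578, 0.0431, 0.1224]
ee_rot: [-0.484, -0.514, -0.485, 0.515]
contact_force: [0.1, -0.1, 0.4]
width: 0.0851
t 11.2 at [0.5578 0.0431 0.1224] w 0.0851 F [ 0.1 -0.1  0.4] q [-0.05  0.34  1.7  -0.    1.1   0.01]
 cm [10.79  0.11 -0.  ]  dr [0.065 0.    0.002]
```

View pics/w3.png

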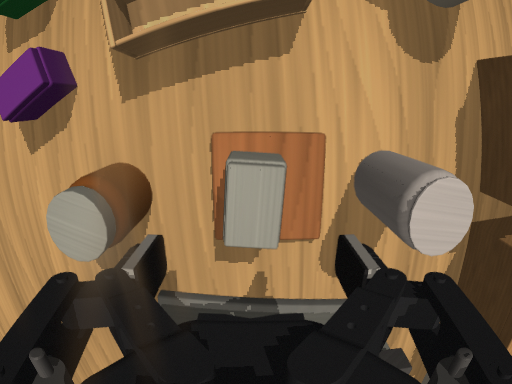

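The tin stands upright on the board (255,200) with lid up, centred between the open fingers (150 and 350), clear of jar and shaker.

```bash
python3 -m creep '{"delta_pos":[[1,0.1,0],[3,0.1,0],[5,0.1,0],[7,0.1,0],[8.5,0.1,0],[9.5,0.1,0],[10.2,0.1,0],[10.7,0.1,0],[10.7,0.1,0]],"dr":[[0.065,0,0],[0.065,0,0],[0.065,0,0],[0.065,0,0],[0.065,0,0],[0.065,0,0],[0.065,0,0],[0.065,0,0],[0.065,0,0]]}'; python3 -m creep '{"delta_pos":[[0,0,0],[0,0,0],[0,0,0],[0,0,0],[0,0,0],[0,0,0],[0,0,0],[0,0,0],[0,0,0]],"dr":[[0,0,0],[0,0,0],[0,0,0],[0,0,0],[0,0,0],[0,0,0],[0,0,0],[0,0,0],[0,0,0]]}' -1 50;python3 -m creep '{"delta_pos":[[-0.5,0,0],[-2,0,0],[-4,0,0],[-6,0,0],[-8,0,0],[-10,0,0],[-12,0,0],[-13.5,0,0],[-13.5,0,0]],"dr":[[0,0,0],[0,0,0],[0,0,0],[0,0,0],[0,0,0],[0,0,0],[0,0,0],[0,0,0],[0,0,0]]}'; python3 - <<'E'
from h import *
go([*press(-55,45),.15],np.radians(-7.15))
E
```

```text
clock: 12.15
position: [0.5595, 0.0431, 0.0163]
ee_rot: [-0.469, -0.529, -0.47, 0.529]
contact_force: [-0.8, -0.5, -0.8]
width: 0.0855
clock: 13.05
position: [0.5601, 0.0431, 0.0175]
ee_rot: [0.47, 0.529, 0.469, -0.529]
contact_force: [-1.4, 0.3, 5.0]
width: 0.0434
clock: 13.95
position: [0.5608, 0.0431, 0.1534]
ee_rot: [0.47, 0.53, 0.468, -0.528]
contact_force: [0.8, 0.3, -2.5]
width: 0.0434
t 13.95 at [0.5608 0.0431 0.1534] w 0.0434 F [ 0.8  0.3 -2.5] q [-0.05  0.31  1.66 -0.    1.17  0.07]
 cm [ 0.33 -2.21 17.51]  dr [ 0.006 -0.    -0.004]
```

```bash
python3 -m creep '{"delta_pos":[[0,-0.2,2],[0,-0.5,4.5],[0,-0.8,7],[0,-1.1,9.5],[0,-1.4,12],[0,-1.7,14],[0,-2,16],[0,-2.2,17.2],[0,-2.2,17.5],[0,-2.2,17.5]],"dr":[[0,0,0],[0,0,0],[0,0,0],[0,0,0],[0,0,0],[0,0,0],[0,0,0],[0.003,0,0],[0.006,0,0],[0.006,0,0]]}'; python3 - <<'E'
from h import *
go([*press(-55,45),.025],np.radians(-7.15))
d=shot("wrist"); cv2.imwrite("pics/w4.png",d["pixels"])
E
```

```text
clock: 14.95
position: [0.5169, -0.1279, 0.1512]
ee_rot: [-0.467, -0.53, -0.468, 0.53]
contact_force: [-0.5, -0.5, -2.8]
width: 0.0435
t 14.95 at [ 0.5169 -0.1279  0.1512] w 0.0435 F [-0.5 -0.5 -2.8] q [-0.37  0.27  1.72  0.    1.15 -0.25]
 cm [12.62  0.13  0.03]  dr [-0.001 -0.001  0.001]
```

View pics/w4.png

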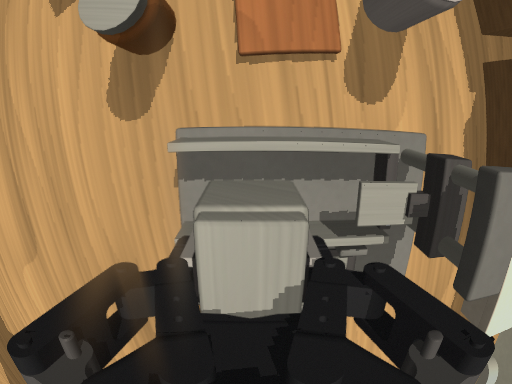

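Wrist view: tin is held level over the channel, lid up; left wall along row 146 and platen at (385,203). I'll check the walls against the tin with wrist depth before lowering.

```bash
cat >> h.py <<'E'
def fcloud(d):
    K=np.array(d["intrinsics"]);R=cv2.Rodrigues(np.array(d["rvec"],float))[0];t=np.array(d["tvec"],float).ravel()
    z=d["depth"];v,u=np.mgrid[:z.shape[0],:z.shape[1]]
    a=(u-K[0,2])/K[0,0];b=(v-K[1,2])/K[1,1];r=np.hypot(a,b)+1e-9;k=np.tan(np.minimum(r,1.5))/r
    W=(np.stack([a*k*z,b*k*z,z],-1)-t)@R; W[(z<=0)|(r>1.4)]=np.nan
    return W
def pf(W):
    c,s=np.cos(YP),np.sin(YP);d=(W[...,:2]-PC)*1000
    return np.stack([d[...,0]*c+d[...,1]*s,-d[...,0]*s+d[...,1]*c,W[...,2]*1000],-1)
E
python3 - <<'E'
from h import *
d=shot("wrist"); P=pf(fcloud(d))
def st(u0,u1,v0,v1,z0,z1,n):
    q=P[v0:v1,u0:u1].reshape(-1,3); q=q[(q[:,2]>z0)&(q[:,2]<z1)]
    print(n,len(q),np.round(np.percentile(q,[2,50,98],axis=0),1).tolist() if len(q) else "")
    return q
q=st(185,395,130,160,55,68,"leftwall top (expect y 83..91)")
if len(q)>50: print(" slope",np.polyfit(q[:,0],q[:,1],1))
st(320,390,225,255,55,68,"rightwall top (y -1..7)")
st(190,310,175,320,195,215,"lid"); st(190,310,160,320,180,193,"bodyrim")
st(360,405,180,225,74,95,"platen (y 27..63, front x 27)")
print("TCP",pf(manip.get_state()["position"]))
E
```

```text
leftwall top (expect y 83..91) 2226 [[-104.1, 80.4, 57.5], [-26.1, 84.5, 60.6], [63.5, 88.4, 62.1]]
 slope [-6.77034306e-04  8.44869518e+01]
rightwall top (y -1..7) 619 [[10.4, -2.7, 55.4], [39.7, 2.1, 60.4], [71.7, 4.9, 62.1]]
lid 10844 [[-73.9, 37.4, 197.0], [-55.0, 59.8, 201.5], [-36.2, 75.7, 202.7]]
bodyrim 2201 [[-79.0, 38.8, 180.6], [-55.6, 76.8, 189.9], [-31.8, 78.0, 192.6]]
platen (y 27..63, front x 27) 1929 [[30.1, 26.4, 81.0], [49.4, 44.0, 83.8], [70.5, 60.3, 85.0]]
TCP [-55.98070964  45.82659336 151.50284048]
```

```bash
python3 -m creep '{"delta_pos":[[1.5,0.1,0.15],[3.5,0.1,0.15],[5.5,0.1,0.15],[7,0.1,0.15],[8.5,0.1,0.15],[9.5,0.1,0.15],[10.5,0.1,0.15],[11.3,0.1,0.15],[12,0.1,0.15],[12.4,0.1,0.15]],"dr":[[0,0,0],[0,0,0],[0,0,0],[0,0,0],[0,0,0],[0,0,0],[0,0,0],[0,0,0],[0,0,0],[0,0,0]]}'; python3 -m creep '{"delta_pos":[[0.1,0,0],[0.2,0,0],[0.3,0,0],[0.3,0,0]],"dr":[[0,0,0],[0,0,0],[0,0,0],[0,0,0]]}'; python3 - <<'E'
from h import *
go([*press(-55,44.5),.020],np.radians(-7.15))
E
```

```text
clock: 16.05
position: [0.5179, -0.1296, 0.0273]
ee_rot: [-0.468, -0.53, -0.468, 0.53]
contact_force: [-0.3, 0.7, -2.8]
width: 0.0437
clock: 16.45
position: [0.518, -0.1298, 0.025]
ee_rot: [0.468, 0.53, 0.468, -0.53]
contact_force: [-0.0, 0.4, -2.9]
width: 0.0434
t 16.45 at [ 0.518  -0.1298  0.025 ] w 0.0434 F [-0.   0.4 -2.9] q [-0.38  0.41  1.88 -0.    0.85 -0.25]
 cm [ 0.5  -0.02 -0.11]  dr [-0.  0. -0.]
```

```bash
python3 -m creep '{"delta_pos":[[0.1,0,-0.1],[0.2,0,-0.1],[0.3,0,-0.1],[0.4,0,-0.1],[0.4,0,-0.1]],"dr":[[0,0,0],[0,0,0],[0,0,0],[0,0,0],[0,0,0]]}'; python3 -m creep '{"delta_pos":[[0.05,0,0],[0.1,0,0],[0.15,0,0],[0.15,0,0]],"dr":[[0,0,0],[0,0,0],[0,0,0],[0,0,0]]}'
```

```text
clock: 16.95
position: [0.5179, -0.1287, 0.0206]
ee_rot: [-0.468, -0.53, -0.468, 0.53]
contact_force: [0.2, -0.0, -2.4]
width: 0.0434
clock: 17.35
position: [0.518, -0.1287, 0.0205]
ee_rot: [0.468, 0.53, 0.468, -0.53]
contact_force: [-3.3, 0.2, 7.8]
width: 0.0435
```

```bash
python3 -m creep '{"delta_pos":[[0,0,0],[0,0,0],[0,0,0],[0,0,0],[0,0,0]],"dr":[[0,0,0],[0,0,0],[0,0,0],[0,0,0],[0,0,0]]}' 1; python3 -m creep '{"delta_pos":[[-0.5,0,0],[-2,0,0],[-4,0,0],[-6,0,0],[-8,0,0],[-10,0,0],[-11,0,0],[-11,0,0]],"dr":[[0,0,0],[0,0,0],[0,0,0],[0,0,0],[0,0,0],[0,0,0],[0,0,0],[0,0,0]]}'; python3 -m creep '{"delta_pos":[[0,-0.5,0],[0,-1,0],[0,-1.5,0],[0,-2,0],[0,-2.5,0],[0,-3,0],[0,-3.5,0],[0,-4,0],[0,-4.5,0],[0,-5,0]],"dr":[[0.15,0,0],[0.3,0,0],[0.45,0,0],[0.6,0,0],[0.75,0,0],[0.9,0,0],[1.05,0,0],[1.2,0,0],[1.35,0,0],[1.5,0,0]]}' -0.44; python3 - <<'E'
from h import *
go([*press(-105,44.5),.13],down(YP-np.pi/2,-.2,YP+np.pi/2))
d=shot("wrist"); cv2.imwrite("pics/w5.png",d["pixels"])
P=pf(fcloud(d))
q=P.reshape(-1,3)
b=q[(abs(q[:,2]-71)<4)&(q[:,0]<0)&(q[:,0]>-100)&(q[:,1]>10)&(q[:,1]<80)]
print("lid",len(b),np.round(np.percentile(b,[2,50,98],axis=0),1).tolist(),cv2.minAreaRect(b[:,:2].astype(np.float32)))
b=q[(abs(q[:,2]-61)<4)&(q[:,0]<0)&(q[:,0]>-120)]
for lo,hi in((70,100),(-15,15)):
    e=b[(b[:,1]>lo)&(b[:,1]<hi)]; print("wall",len(e),np.round(np.percentile(e,[2,50,98],axis=0),1).tolist() if len(e) else 0)
E
```

```text
clock: 17.85
position: [0.5181, -0.1287, 0.0192]
ee_rot: [-0.468, -0.53, -0.468, 0.53]
contact_force: [0.2, 0.4, 0.0]
width: 0.0856
clock: 18.65
position: [0.519, -0.1291, 0.1309]
ee_rot: [0.469, 0.531, 0.467, -0.53]
contact_force: [-0.5, 1.1, -0.1]
width: 0.0854
clock: 19.65
position: [0.4674, -0.1221, 0.1281]
ee_rot: [0.022, -0.706, 0.021, 0.708]
contact_force: [0.1, 0.5, 0.1]
width: 0.0241
t 19.65 at [ 0.4674 -0.1221  0.1281] w 0.0241 F [0.1 0.5 0.1] q [-0.4   0.23  1.85 -0.    1.06  1.23]
 cm [-0.19  0.03 -0.1 ]  dr [0.064 0.202 0.007]
lid 5307 [[-73.0, 14.2, 69.1], [-53.6, 43.7, 70.7], [-34.7, 73.0, 72.1]] ((-53.951927185058594, 43.55280303955078), (62.30500793457031, 40.56950378417969), 89.58977508544922)
wall 1894 [[-117.2, 76.0, 57.9], [-55.7, 83.7, 60.6], [-2.6, 87.9, 62.1]]
wall 1866 [[-117.0, -3.5, 57.9], [-57.2, 0.8, 60.6], [-2.5, 4.5, 62.1]]
```

View pics/w5.png

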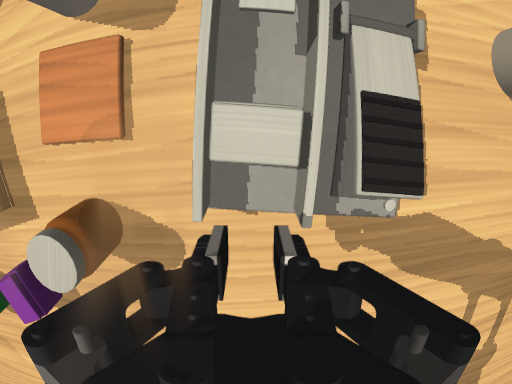

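Tin stands square in the channel (255,133), lid top at 71 mm (up). I narrow the fingers, tilt the tool back and lower behind it to push.

```bash
python3 -m creep '{"delta_pos":[[0,0,0],[0,0,0],[0,0,0],[0,0,0]],"dr":[[0.06,0.1,0],[0.064,0.2,0.007],[0.064,0.202,0.007],[0.064,0.202,0.007]]}' -0.76; python3 - <<'E'
from h import *
go([*press(-108,44),.034],down(YP-np.pi/2,-.2,YP+np.pi/2))
E
```

```text
clock: 20.1
position: [0.4681, -0.1225, 0.129]
ee_rot: [-0.037, 0.773, -0.046, -0.632]
contact_force: [0.3, -0.2, 0.5]
width: 0.01
t 20.1 at [ 0.4681 -0.1225  0.129 ] w 0.01 F [ 0.3 -0.2  0.5] q [-0.45  0.13  2.    0.09  0.82  1.19]
 cm [9.26 0.04 2.16]  dr [ 0.007 -0.001  0.001]
```

```bash
python3 -m creep '{"delta_pos":[[1.5,0,0.35],[3,0,0.7],[4.5,0,1.05],[6,0,1.4],[7,0,1.65],[8,0,1.9],[8.7,0,2.05],[9.25,0,2.15],[9.25,0,2.15],[9.25,0,2.15]],"dr":[[0.007,0,0],[0.007,0,0],[0.007,0,0],[0.007,0,0],[0.007,0,0],[0.007,0,0],[0.007,0,0],[0.007,0,0],[0.007,0,0],[0.007,0,0]]}'; python3 - <<'E'
from h import *
s=manip.get_state();print(pf(s["position"]))
go([*press(2,44),.034],down(YP-np.pi/2,-.2,YP+np.pi/2))
E
```

```text
clock: 21.1
position: [0.4665, -0.1224, 0.0345]
ee_rot: [-0.04, 0.773, -0.048, -0.631]
contact_force: [0.5, 0.5, 0.2]
width: 0.0107
[-106.89027522   44.33725648   34.47729567]
t 21.1 at [ 0.4665 -0.1224  0.0345] w 0.0107 F [0.5 0.5 0.2] q [-0.45  0.27  2.14  0.13  0.55  1.14]
 cm [  2.24   0.03 -10.66]  dr [-0.    -0.002  0.001]
```

```bash
python3 -m creep '{"delta_pos":[[0.16,0,-0.8],[0.33,0,-1.6],[0.5,0,-2.4],[0.67,0,-3.2],[0.84,0,-4],[1,0,-4.8],[1.17,0,-5.6],[1.34,0,-6.4],[1.5,0,-7.2],[1.68,0,-8]],"dr":[[0,0,0],[0,0,0],[0,0,0],[0,0,0],[0,0,0],[0,0,0],[0,0,0],[0,0,0],[0,0,0],[0,0,0]]}'; python3 -m creep '{"delta_pos":[[0.1,0,-0.5],[0.2,0,-1],[0.31,0,-1.5],[0.42,0,-2],[0.52,0,-2.5],[0.55,0,-2.65],[0.55,0,-2.65]],"dr":[[0,0,0],[0,0,0],[0,0,0],[0,0,0],[0,0,0],[0,0,0],[0,0,0]]}'; python3 - <<'E'
from h import *
s=manip.get_state();print(pf(s["position"]))
go([*press(12,44),.034],down(YP-np.pi/2,-.2,YP+np.pi/2))
d=shot("top"); z=cloud(d); P=pf(z).reshape(-1,3)
d=shot("side"); cv2.imwrite("pics/s2.png",cv2.resize(d["pixels"][100:220,200:340],None,fx=4,fy=4,interpolation=cv2.INTER_CUBIC))
E
```

```text
clock: 22.1
position: [0.5477, -0.1325, 0.0339]
ee_rot: [-0.04, 0.773, -0.048, -0.631]
contact_force: [-3.7, 0.0, 2.8]
width: 0.0102
clock: 22.8
position: [0.5749, -0.1361, 0.034]
ee_rot: [-0.04, 0.774, -0.048, -0.63]
contact_force: [-0.2, -0.5, -0.4]
width: 0.0106
[ 2.38710864 44.23731403 33.9922509 ]
t 22.8 at [ 0.5749 -0.1361  0.034 ] w 0.0106 F [-0.2 -0.5 -0.4] q [-0.38  0.39  1.91  0.09  0.64  1.25]
 cm [ 0.19  0.02 -0.94]  dr [-0.001 -0.004  0.   ]
```

View pics/s2.png

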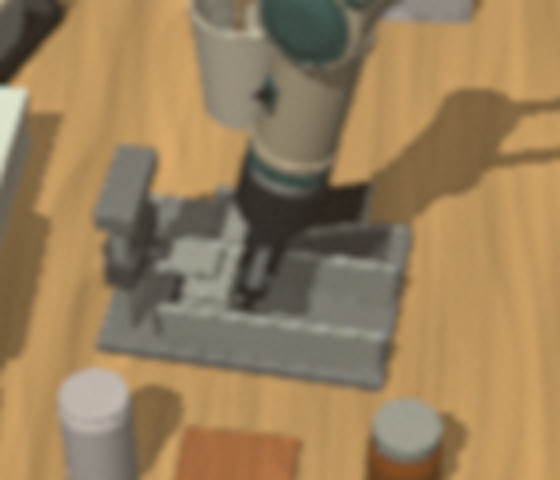

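The tin (205,280) is entering under the platen, pushed squarely. I go on in small steps until the backstop's force shows.

```bash
python3 -m creep '{"delta_pos":[[0.04,0,-0.2],[0.08,0,-0.4],[0.12,0,-0.6],[0.16,0,-0.8],[0.16,0,-0.8]],"dr":[[0,0,0],[0,0,0],[0,0,0],[0,0,0],[0,0,0]]}'; python3 -m creep '{"delta_pos":[[0.02,0,-0.1],[0.04,0,-0.2],[0.06,0,-0.3],[0.06,0,-0.3]],"dr":[[0,0,0],[0,0,0],[0,0,0],[0,0,0]]}'; python3 - <<'E'
from h import *
s=manip.get_state();print(pf(s["position"]),np.round(s["contact_force"],1))
E
```

```text
clock: 23.4
position: [0.5825, -0.1369, 0.0339]
ee_rot: [-0.04, 0.774, -0.048, -0.631]
contact_force: [-0.3, -0.1, -0.7]
width: 0.0103
clock: 23.8
position: [0.5853, -0.1373, 0.0339]
ee_rot: [-0.04, 0.773, -0.048, -0.631]
contact_force: [-0.2, 0.8, -0.0]
width: 0.0105
[12.91383377 44.36891426 33.91231077] [-0.2  0.8 -0. ]
```

```bash
for i in 1 2; do python3 -m creep '{"delta_pos":[[0.02,0,-0.1],[0.04,0,-0.2],[0.04,0,-0.2]],"dr":[[0,0,0],[0,0,0],[0,0,0]]}' | egrep 'pos|force'; done
```

```text
position: [0.5866, -0.1374, 0.0338]
contact_force: [-3.0, 0.1, 1.1]
position: [0.5867, -0.1373, 0.0336]
contact_force: [-9.3, -0.3, 5.6]
```

Backstop contact (9 N, finger at the expected place). I back off and check with the wrist camera.

```bash
python3 -m creep '{"delta_pos":[[-0.1,0,0.5],[-0.3,0,1.5],[-0.7,0,3],[-1,0,5],[-1.4,0,7],[-2.4,0,7.5],[-4.4,0,8],[-6.4,0,8.5],[-7.4,0,8.7],[-7.4,0,8.7]],"dr":[[0,0,0],[0,0,0],[0,0,0],[0,0,0],[0,0,0],[0,0,0],[0,0,0],[0,0,0],[0,0,0],[0,0,0]]}'; python3 - <<'E'
from h import *
s=manip.get_state();print(pf(s["position"]))
d=shot("wrist"); cv2.imwrite("pics/w6.png",d["pixels"]); q=pf(fcloud(d)).reshape(-1,3)
def st(m,n):
    b=q[m]; print(n,len(b),np.round(np.percentile(b,[1,50,99],axis=0),1).tolist())
st((abs(q[:,2]-71)<2.5)&(q[:,0]>0)&(q[:,0]<80)&(q[:,1]>8)&(q[:,1]<80),"lid x 24..66 y 14..76")
st((abs(q[:,2]-84)<3)&(q[:,0]>0)&(q[:,0]<80)&(q[:,1]>8)&(q[:,1]<80),"platen x 27.. y 27..63")
for lo,hi in((75,100),(-15,10)): st((abs(q[:,2]-61)<2)&(q[:,0]<20)&(q[:,0]>-120)&(q[:,1]>lo)&(q[:,1]<hi),"wall")
st((q[:,2]>20)&(q[:,2]<58)&(q[:,0]>0)&(q[:,0]<40)&(q[:,1]>15)&(q[:,1]<70),"tin rear face x 23")
m=(abs(q[:,1]+55)<20)&(q[:,0]<30)&(q[:,0]>-95)&(q[:,2]>25); print("pedal slope z(x)",np.polyfit(q[m,0],q[m,2],1),"z at x=-64",np.polyval(np.polyfit(q[m,0],q[m,2],1),-64))
m=(q[:,0]<-10)&(q[:,0]>-90)&(q[:,2]>45)&(q[:,1]<-15)&(q[:,1]>-100); st(m,"pedal y -84..-26")
E
```

```text
clock: 25.4
position: [0.4912, -0.1259, 0.0911]
ee_rot: [-0.039, 0.775, -0.049, -0.629]
contact_force: [-0.5, 0.4, -0.6]
width: 0.0103
[-81.89858961  43.90717312  91.10388367]
lid x 24..66 y 14..76 2421 [[27.0, 13.3, 68.8], [39.6, 49.3, 70.7], [65.9, 74.0, 72.2]]
platen x 27.. y 27..63 2818 [[29.1, 24.9, 81.7], [43.5, 42.5, 83.8], [60.9, 59.8, 85.3]]
wall 2436 [[-105.8, 79.9, 59.1], [-44.0, 83.9, 60.7], [18.6, 88.2, 62.2]]
wall 2366 [[-105.9, -3.6, 59.2], [-42.9, 0.5, 60.7], [18.7, 4.4, 62.1]]
tin rear face x 23 1325 [[24.5, 15.5, 20.9], [25.2, 42.5, 41.7], [26.0, 69.5, 57.8]]
pedal slope z(x) [-0.38764373 50.7832712 ] z at x=-64 75.59246990354526
pedal y -84..-26 9356 [[-88.7, -82.6, 52.5], [-53.5, -50.4, 71.6], [-11.0, -16.2, 183.5]]
```

View pics/w6.png

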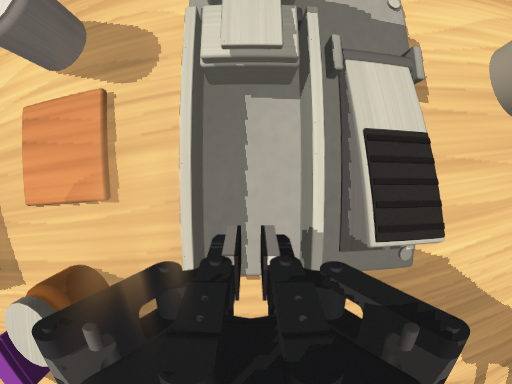

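Wrist view: tin is home (rear face 3.9 mm in front of the platen's edge, 4 expected), lid still up at 71 mm, centred to about 1.4 mm. Pedal pad at (403,185). Next, the pedal.

```bash
python3 - <<'E'
from h import *
go([*press(-64,-56),.13],down(YP-np.pi/2))
E
```

```text
t 25.45 at [ 0.4909 -0.1257  0.0901] w 0.0104 F [0.5 0.5 0.4] q [-0.43  0.21  2.02  0.09  0.72  1.2 ]
 cm [-3.53 10.01 -2.61]  dr [-0.001 -0.205 -0.   ]
```

```bash
python3 -m creep '{"delta_pos":[[-2,0.5,-0.5],[-4,1.5,-1],[-4,3.5,-1.5],[-3.9,5.5,-2],[-3.8,7.5,-2.4],[-3.6,9,-2.6],[-3.5,10,-2.6],[-3.5,10,-2.6],[-3.5,10,-2.6]],"dr":[[0,-0.05,0],[0,-0.1,0],[0,-0.15,0],[0,-0.205,0],[0,-0.205,0],[0,-0.205,0],[0,-0.205,0],[0,-0.205,0],[0,-0.205,0]]}' -1; python3 - <<'E'
from h import *
go([*press(-64,-56),.075],down(YP-np.pi/2))
E
```

```text
clock: 26.35
position: [0.4949, -0.2262, 0.128]
ee_rot: [0.045, -0.704, 0.044, 0.707]
contact_force: [0.5, -0.1, 0.2]
width: 0.0
t 26.35 at [ 0.4949 -0.2262  0.128 ] w 0.0 F [ 0.5 -0.1  0.2] q [-0.56  0.31  1.73  0.    1.11  1.14]
 cm [ 5.3   0.1  -0.19]  dr [-0.001  0.004  0.002]
```

```bash
python3 -m creep '{"delta_pos":[[1,0.1,-0.2],[2,0.1,-0.2],[3,0.1,-0.2],[4,0.1,-0.2],[4.5,0.1,-0.2],[4.5,0.1,-0.2]],"dr":[[0,0,0],[0,0,0],[0,0,0],[0,0,0],[0,0,0],[0,0,0]]}';python3 -m creep '{"delta_pos":[[0.4,0,0.05],[0.8,0,0.1],[1.2,0,0.15],[1.6,0,0.2],[2,0,0.25],[2.4,0,0.3],[2.8,0,0.35],[3.2,0,0.4],[3.5,0,0.45],[3.5,0,0.45]],"dr":[[0,0,0],[0,0,0],[0,0,0],[0,0,0],[0,0,0],[0,0,0],[0,0,0],[0,0,0],[0,0,0],[0,0,0]]}'
```

```text
clock: 26.95
position: [0.4967, -0.2275, 0.0822]
ee_rot: [0.045, -0.704, 0.043, 0.707]
contact_force: [0.0, -0.6, -0.2]
width: 0.0001
clock: 27.95
position: [0.4913, -0.2273, 0.0486]
ee_rot: [0.044, -0.704, 0.044, 0.708]
contact_force: [-4.2, -0.9, 7.6]
width: -0.0002
```

```bash
python3 -m creep '{"delta_pos":[[0.1,0,0],[0.2,0,0],[0.25,0,0],[0.25,0,0]],"dr":[[0,0,0],[0,0,0],[0,0,0],[0,0,0]]}'; python3 - <<'E'
from h import *
s=manip.get_state();print(pf(s["position"]),np.round(s["contact_force"],1))
E
```

```text
clock: 28.35
position: [0.4911, -0.2273, 0.0464]
ee_rot: [0.044, -0.704, 0.044, 0.708]
contact_force: [-4.5, -0.3, 10.2]
width: -0.0
[-69.43012028 -56.68712652  46.42889656] [-4.5 -0.3 10.2]
```

```bash
for i in 1 2 ; do python3 -m creep '{"delta_pos":[[0.1,0,0],[0.2,0,0],[0.3,0,0],[0.3,0,0]],"dr":[[0,0,0],[0,0,0],[0,0,0],[0,0,0]]}' | egrep 'clock|pos|force'; done
```

```text
clock: 28.75
position: [0.4907, -0.2273, 0.0433]
contact_force: [-6.2, -0.3, 9.1]
clock: 29.15
position: [0.4904, -0.2272, 0.0407]
contact_force: [-6.5, -0.8, 11.8]
```

```bash
for i in 1 2 ; do python3 -m creep '{"delta_pos":[[0.1,0,0],[0.2,0,0],[0.2,0,0]],"dr":[[0,0,0],[0,0,0],[0,0,0]]}' | egrep 'clock|pos|force'; done
```

```text
clock: 29.45
position: [0.4904, -0.2272, 0.0403]
contact_force: [-9.6, 1.4, 23.6]
clock: 29.75
position: [0.4904, -0.2273, 0.04]
contact_force: [-12.6, 2.5, 36.4]
```

Hard stop at z = 0.040 with force jumping to 36 N: the pedal is on its stop. I let it up slowly and retreat.

```bash
python3 -m creep '{"delta_pos":[[-0.5,0,0],[-1,0,-0.05],[-1.5,0,-0.1],[-2,0,-0.15],[-2.5,0,-0.2],[-3,0,-0.25],[-3.5,0,-0.3],[-4,0,-0.35],[-5,0,-0.4],[-6,0,-0.4]],"dr":[[0,0,0],[0,0,0],[0,0,0],[0,0,0],[0,0,0],[0,0,0],[0,0,0],[0,0,0],[0,0,0],[0,0,0]]}'; python3 -m creep '{"delta_pos":[[-2,0,2],[-4,0,5],[-6,-2,8],[-8,-4,10],[-10,-6,10],[-11,-8,10],[-12,-9,10],[-12,-10,10],[-12,-10,10],[-12,-10,10]],"dr":[[0,0,0],[0,0,0],[0,0,0],[0,0,0],[0,0,0],[0,0,0],[0,0,0],[0,0,0],[0,0,0],[0,0,0]]}'; python3 - <<'E'
from h import *
s=manip.get_state();print(s["clock"],pf(s["position"]),np.round(s["contact_force"],1))
for n,f in(("wrist",fcloud),("top",cloud)):
    d=shot(n); cv2.imwrite(f"pics/{n}7.png",d["pixels"]); q=pf(f(d)).reshape(-1,3)
    def st(m,t):
        b=q[m]; print(n,t,len(b),np.round(np.percentile(b,[1,50,99],axis=0),1).tolist() if len(b) else "")
    L=(q[:,0]>22)&(q[:,0]<66)&(abs(q[:,1]-45)<33)&(q[:,2]>50)&(q[:,2]<76)
    st(L&(abs(q[:,1]-44)>20)&(abs(q[:,1]-44)<28),"lid flanks (up 71, shut 65)")
    st((abs(q[:,2]-84)<4)&(q[:,0]>20)&(q[:,0]<60)&(abs(q[:,1]-43)<25),"platen z 84")
    st((q[:,2]>20)&(q[:,2]<58)&(q[:,0]>0)&(q[:,0]<40)&(abs(q[:,1]-43)<26),"rear face")
    m=(abs(q[:,1]+55)<20)&(q[:,0]<20)&(q[:,0]>-85)&(q[:,2]>25)&(q[:,2]<95); p=np.polyfit(q[m,0],q[m,2],1);print(" pedal",np.round(p,3),np.polyval(p,-64))
E
```

```text
clock: 30.75
position: [0.496, -0.2276, 0.0959]
ee_rot: [0.045, -0.704, 0.044, 0.708]
contact_force: [-0.6, 0.2, -0.1]
width: -0.0001
clock: 31.75
position: [0.4101, -0.1165, 0.2155]
ee_rot: [0.044, -0.704, 0.044, 0.707]
contact_force: [-0.0, 0.0, -0.0]
width: 0.0001
31.75 [-163.57297282   43.1804184   215.52112937] [-0.  0. -0.]
wrist lid flanks (up 71, shut 65) 4 [[24.8, 68.8, 50.1], [24.9, 70.3, 50.5], [25.0, 71.9, 50.6]]
wrist platen z 84 0 
wrist rear face 432 [[24.4, 17.6, 21.4], [25.3, 42.9, 36.4], [26.2, 68.4, 49.2]]
 pedal [-0.397 50.667] 76.06652908977085
top lid flanks (up 71, shut 65) 96 [[22.9, 16.1, 57.3], [43.9, 43.9, 65.3], [65.4, 71.5, 71.4]]
top platen z 84 154 [[26.5, 27.6, 80.5], [43.4, 45.5, 84.6], [59.5, 62.8, 87.8]]
top rear face 54 [[2.8, 18.2, 20.6], [22.9, 41.8, 42.1], [25.4, 67.2, 57.6]]
 pedal [-0.413 50.082] 76.48335895877284
```

View pics/wrist7.png

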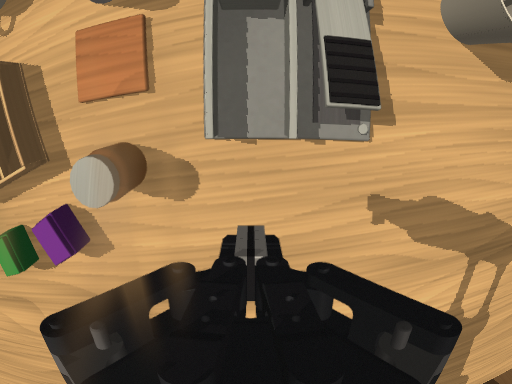

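Lid top now reads 65.3 mm (shut = 65), pedal is back up at (350,75), and the tin's rear face is unmoved (25.3 vs 25.2). One bystander check, then hand in.

```bash
python3 - <<'E'
from h import *
A=cv2.imread("pics/top0.png");B=cv2.imread("pics/top7.png")
d=cv2.absdiff(A,B).max(2)
for n,(u0,u1,v0,v1) in dict(round=(130,151,200,223),square=(152,171,196,219),jar=(232,256,229,253),shaker=(234,260,133,162),mug=(148,184,98,147),spatula=(84,112,122,228),pot=(408,468,148,206)).items():
    r=d[v0:v1,u0:u1]; print(n,"changed px %",round(100*(r>40).mean(),1))
s=manip.get_state();print(np.round(s["contact_force"],1),round(s["clock"],2)); manip.sign_off()
E
```

```text
round changed px % 0.0
square changed px % 0.0
jar changed px % 0.0
shaker changed px % 0.0
mug changed px % 0.0
spatula changed px % 0.0
pot changed px % 0.0
[ 0.  -1.1  0.2] 31.85
the job is handed in; nothing more can be done
```

The oblong tin is home in the press with its lid shut and the pedal back up. I handed the job in at 31.9 s of the 72 s allowed.

I lifted the tin from the bin by its body and set it on the board. I re-gripped it across its short side, put it crosswise in the channel, and pushed it to the backstop (about 9 N contact). I then pressed the pedal to its stop, where it stuck at z = 0.040 m with the force rising to 36 N.

| Check | Measured | Expected |
|---|---|---|
| Tin rear face to platen edge, before pressing | 3.9 mm | 4 mm |
| Rear face position after pressing | 25.3 mm (25.2 mm before) | unchanged |
| Lid top, before pressing | 70.7 mm | 71 mm (up) |
| Lid top, after pressing (top camera) | 65.3 mm | 65 mm (shut) |
| Pedal pad height afterwards | about 76 mm (75.6 mm before) | 74 mm (up) |
| Bystanders, top view before and after | no changed pixels | no change |
| Contact force with the arm clear, at hand-in | about 1 N (sensor noise) | 0 |

- **Small disagreement:** the wrist and top cameras differed by about 2 mm on absolute positions. Relative measurements agreed, and the tin sits about 1.4 mm off the channel's middle, within the 6 mm allowed.
- **Last check that failed:** the wrist camera could not see the lid or platen from where the arm ended up. The shut lid is therefore confirmed by the top camera only.

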